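# Lap the sealing faces of a print head and hang up the saddle stone

## Task

Pick up the saddle-shaped lapping stone by the fin on its top, set it astride the spine of the opened print head in the cradle, and draw it slowly along the whole spine from the hose end to the nozzle end, pressed onto the head all the way with a light steady force of about 8 N. Then hang the stone astride the horizontal bar of the stand, near the bar's middle, letting the bar take its weight before you let go. Never push the stone hard onto the head, and leave the other things on the bench where they are.

Things in the scene. Friction and masses are not known exactly. Their poses are not given: they have to be found in the camera images.
- stone: Loose saddle-shaped lapping stone, 0.3 kg, on its feet; along x an upside-down U: two grey legs 8 mm thick (y), 40 long (x), 45 high, 26 mm free gap between them, 42 over all, under a 10 mm aluminium bridge. Black grip fin on top, 14 mm thick (x), 34 wide (y), 55 to 91 mm up. Origin: centre between the undersides of the feet; x along the channel, z up.
- fin (a point): Point on the stone to grip: middle of the fin, 78 mm above the feet, 13 mm below its top. Grip across the 14 mm thickness (the stone's x).
- cradle: Fixed cradle: grey plate 250 x 116 x 12 mm on the bench, origin at its underside's centre, carrying the aluminium print head, 170 x 58 mm. x points from nozzle end (small steel snout) to hose end (thick black hose). Along y = 0 the head's top has a steel spine 10 mm wide, 8 high, 150 long; a leg of the stone runs on the flat face on either side. The head is sprung: sinks 1 mm per 5 N.
- pass_start (a point): Hose end of the pass: where the stone's origin (between its feet) is set down, its x axis along the cradle's. Height is nominal, 80 mm above the bench: the real face is up to 15 mm higher or lower, and pitched up to 0.07 rad either way along the cradle's x. Neither is measured: find the face by touch.
- pass_end (a point): Nozzle end of the pass, 110 mm from pass_start on the same straight line (55 mm either side of the cradle's middle); height nominal likewise. Pressing should begin near pass_start and last until here.
- stand: Fixed bar stand: a round steel bar 14 mm thick, 220 mm long between two upright posts, its centre line 160 mm above the bench. Origin on the bench under the bar's middle; the bar runs along y. The stone hangs astride the bar with its x axis along the bar; its origin is then 122 mm above the bench.
- bottle: White plastic bottle, 72 mm across, 150 mm high, a bystander; origin at its underside.
- canister: Grey canister, 80 mm across, 150 mm high, a bystander; origin at its underside.
- screwdriver: Screwdriver, 190 mm long, lying on the bench, a bystander.
- spanner: Spanner, 150 mm long, lying on the bench, a bystander.
- tray: Black parts tray 80 x 100 x 30 mm, a bystander; origin at its underside.
- jar: Small white jar with black lid, 40 mm across, 50 mm high, a bystander; origin at its underside.
- cap: Black nozzle cap, 18 mm across, 14 mm high, standing on the cradle's plate beside the head, a bystander; origin at its underside.
Not all that is in view belongs to the job. Of the things that look like the stone, take the one that is farthest to the robot's right at the start.

How it is judged:
On the way, in this order (a step that is already met when the one before it is completed fails the run):
1. the stone, astride the spine at the hose end, presses on the head with 4 to 14 N (x of stone in the frame of cradle between 0.042 and 0.07 m and y of stone in the frame of cradle between -0.008 and 0.008 m and angle between the x axis of stone and the x axis of cradle, either way round below 0.17 rad and contact force between stone and cradle between 4 and 14 N), for 0.2 s.
2. the stone, astride the spine at the first quarter, presses on the head with 4 to 14 N (x of stone in the frame of cradle between 0.023 and 0.037 m and y of stone in the frame of cradle between -0.008 and 0.008 m and angle between the x axis of stone and the x axis of cradle, either way round below 0.17 rad and contact force between stone and cradle between 4 and 14 N), for 0.2 s.
3. the stone, astride the spine at the hose side of the middle, presses on the head with 4 to 14 N (x of stone in the frame of cradle between 0.003 and 0.017 m and y of stone in the frame of cradle between -0.008 and 0.008 m and angle between the x axis of stone and the x axis of cradle, either way round below 0.17 rad and contact force between stone and cradle between 4 and 14 N), for 0.2 s.
4. the stone, astride the spine at the nozzle side of the middle, presses on the head with 4 to 14 N (x of stone in the frame of cradle between -0.017 and -0.003 m and y of stone in the frame of cradle between -0.008 and 0.008 m and angle between the x axis of stone and the x axis of cradle, either way round below 0.17 rad and contact force between stone and cradle between 4 and 14 N), for 0.2 s.
5. the stone, astride the spine at the last quarter, presses on the head with 4 to 14 N (x of stone in the frame of cradle between -0.037 and -0.023 m and y of stone in the frame of cradle between -0.008 and 0.008 m and angle between the x axis of stone and the x axis of cradle, either way round below 0.17 rad and contact force between stone and cradle between 4 and 14 N), for 0.2 s.
6. the stone, astride the spine at the nozzle end, presses on the head with 4 to 14 N (x of stone in the frame of cradle between -0.07 and -0.042 m and y of stone in the frame of cradle between -0.008 and 0.008 m and angle between the x axis of stone and the x axis of cradle, either way round below 0.17 rad and contact force between stone and cradle between 4 and 14 N), for 0.2 s.
7. the stone, still held, rests on the bar (x of stone in the frame of stand between -0.014 and 0.014 m and y of stone in the frame of stand between -0.075 and 0.075 m and height (world z) of stone between 0.112 and 0.13 m and angle between the x axis of stone and the y axis of stand, either way round below 0.3 rad and angle between stone's own z axis and vertical below 0.25 rad and contact force between stone and stand above 0.5 N and contact force between the fingers and stone above 0.5 N), for 0.1 s.
At the end, for the whole second after the job is handed in: The stone hangs at rest astride the bar: origin within 14 mm of the bar's centre line seen from above and 75 mm of its middle, 112 to 130 mm above the bench, x axis within 0.3 rad of the bar, upright within 0.25 rad, carried by the bar (x of stone in the frame of stand between -0.014 and 0.014 m and y of stone in the frame of stand between -0.075 and 0.075 m and height (world z) of stone between 0.112 and 0.13 m and angle between the x axis of stone and the y axis of stand, either way round below 0.3 rad and angle between stone's own z axis and vertical below 0.25 rad and contact force between stone and stand above 0.5 N and linear speed of stone below 0.03 m/s and angular speed of stone below 0.3 rad/s); the robot touches nothing.
It fails at once if the stone is pushed onto the head or cradle with more than 30 N (contact force between stone and cradle above 30 N).
It fails at once if a bystander is moved more than 30 mm (distance of any of bottle, canister, screwdriver, spanner, tray, jar, cap from where it was at the start of the episode above 0.03 m).
It also fails if it takes over 72 s, if anything falls off the work surface, if the arm or the gripper's body presses on something with over 40 N, if the wrist force passes 120 N, or if a joint passes its speed limit or range.

## Robot

A 6-joint arm with a two-finger parallel gripper is mounted at the origin on the work surface. World frame = base frame: x ahead of the robot, y to its left, z up, the work surface at z = 0. Lengths are in m, angles in rad, forces in N, time in s.
With the tool pointing down it reaches from about 0.35 to 0.975 m from the base axis. Payload 4.9 kg.
Tool frame: the origin (TCP) lies at the very end of the fingers, on their centre line; the grasp point (between the pads) lies 19 mm behind it; z points along the fingers, y is the line along which they close (so a half turn about z gives the same grasp; the last joint's range is limited). The gripper opens to 85 mm and grips with 20 to 120 N. Pads are 22 mm wide; open, the fingers measure 114 mm over their backs; the gripper's body (76 mm by 85 mm) begins 54 mm behind the grasp point. The pads swing forward as they close: fully open they stand 13 mm farther back than shut.
Start: joints at [1.12, 0.053, 1.613, -0, 1.476, -0.119], TCP at [0.204, 0.591, 0.231] pointing down, gripper open.
Joint ranges: [-3.01, 3.01], [-1.01, 2.22], [0.06, 2.58], [-1.02, 4.17], [0.09, 2.62], [-3.14, 3.14]. Speed limits (rad/s): [2.57, 2.57, 3.14, 3.14, 3.14, 3.14].

## Interface

Orientations are given as a rotation vector (axis times angle).
In Python, from station import get_obs, get_image, get_calibration, finish_job gives the robot as it stands.
- The arm moves only by the tool servo_tool, never from a script. Its argument "increments" is a list of rows, each a list of 5 numbers: the opening, from 0 (shut) to 1 (fully open), then the shift along the tool's x, y, z in mm, then the turn about the tool's z in degrees. In form: [[jaw, tx, ty, tz, spin], ...]. A call has 1 to 12 rows; each row shifts and turns the commanded pose from where the row before left it, along the tool's axes as they then stand; what a row does not reach is not made up. A row lasts 1/8 s, in which the tool goes at most 62.5 mm and 10.7 degrees, less where a joint would pass 70% of its speed; a pose out of reach is approached as far as the arm can. A call is refused whole if a number of a shift passes 62.5 or a number of a turn 10.7, either way. A call with a gripper value outside its range is refused whole. The fingers move at their own pace and stop on an object; "force" is the grip in N (left out, the last holds). Time passes only in rows, so rows that do not move let the fingers close. It gives the time, the measured TCP pose, the force, the opening and the grip force at its end, in the units of the state.
- get_obs(): the state, without advancing time (a new reading comes with each control period).
- get_image(name): name is "scene" or "side" or "wrist"; returns the picture (384x512x3 uint8, red, green, blue); there is no depth.
- get_calibration(name): a dict with "fx", "fy", "cx", "cy" (pixels), "R" (3x3) and "t" (3): a world point X has camera coordinates R X + t; the wrist camera has in their place "mount" (4x4, takes a point from camera to tool coordinates, whose origin is the TCP and whose axes are the flange's). Camera axes: x right, y down, z forward; pixel columns grow to the right and rows downward; lengths in m; the calibration is good to about 2 mm. A picture is of the moment at which its call begins: read the wrist's pose just before it. get_calibration takes no time and is no camera call.
- finish_job(): hands the job in; it is judged then, once.
The state is a dict: "t": time; "q": joint angles; "dq": joint speeds; "effort": joint torques, N m; "tool_pos": TCP position; "tool_rot": TCP orientation; "contact_force": force on the tool from outside, world axes, zero at the start; "wrist_torque": the same for the moment, N m; "opening": finger opening in m; "grip_force": force on a finger pad.
Only numpy, scipy, OpenCV 4.12 (cv2) and the standard library are available. Lean on these libraries where they do the work, as an engineer would, in place of code of your own. Each camera call takes 0.05 s, during which the arm holds its last target. There are 200 camera calls.

## Working session

There is one attempt and no reset: what is moved stays moved. The work goes in short steps, Python scripts to look and compute and a tool call to move; the robot and the scene stay as the last step left them, time stands still between calls to the robot, and variables do not carry over. Pictures are saved under pics/ and viewed, at most 10 in all, crops included, and the job is handed in when it is done.

Besides the shell and the picture viewer there is one more tool, called after "Emit:" as a command line: name --pt "numbers of a row" for each row, then --argument value for the rest. servo_tool: Moves the arm, as the interface text tells. Its arguments: {"type":"object","properties":{"increments":{"type":"array"},"force":{"type":"number"}},"required":["increments"]}

```bash
mkdir -p pics
python3 - <<'E'
from station import *
import cv2,numpy as np
o=get_obs();print(o)
for n in("scene","side"):
    im=get_image(n);cv2.imwrite(f"pics/{n}0.png",im[:,:,::-1]);c=get_calibration(n)
    R=np.array(c["R"]);t=np.array(c["t"]);print(n,c["fx"],c["cx"],c["cy"],(-R.T@t).round(3),R.round(3).tolist())
print(get_calibration("wrist"))
E
```

```text
{'t': 0.0, 'q': array([ 1.11995978e+00,  5.33468416e-02,  1.61431525e+00,  7.60294514e-06,
        1.47594528e+00, -1.18992442e-01]), 'dq': array([ 0.00228454, -0.00113511, -0.00029431, -0.00096285,  0.0006299 ,
        0.00049917]), 'effort': array([ 9.17788602e-04, -3.93696356e+01, -3.70175171e+01, -2.69451175e-05,
        7.23664052e-03,  8.48979852e-06]), 'tool_pos': array([0.20333943, 0.59034532, 0.23005651]), 'tool_rot': array([-5.18777226e-01, -3.09788024e+00,  3.03323455e-03]), 'contact_force': array([-0.11760043,  0.67439784, -0.23632315]), 'wrist_torque': array([-0.00466767,  0.02706916, -0.0679747 ]), 'grip_force': 0.0, 'opening': 0.08541261098053961}
scene 441.520050756582 244.3290991254589 186.75057202361145 [1.37  0.211 0.709] [[-0.26, 0.965, -0.017], [0.593, 0.146, -0.792], [-0.762, -0.216, -0.61]]
side 358.52536771271787 256.7783311546242 189.2815519787541 [ 0.412 -0.632  0.865] [[0.978, -0.207, 0.007], [-0.158, -0.766, -0.623], [0.134, 0.609, -0.782]]
{'fx': 291.45280201276717, 'fy': 291.45280201276717, 'cx': 259.1639886712573, 'cy': 188.90416096475613, 'mount': array([[ 8.01039855e-04, -9.65430573e-01, -2.60659100e-01,
         6.52147946e-02],
       [ 9.99999181e-01,  5.13103201e-04,  1.17269522e-03,
        -1.76273208e-04],
       [-9.98410804e-04, -2.60659825e-01,  9.65430194e-01,
        -1.41940803e-01],
       [ 0.00000000e+00,  0.00000000e+00,  0.00000000e+00,
         1.00000000e+00]])}
```

View pics/scene0.png

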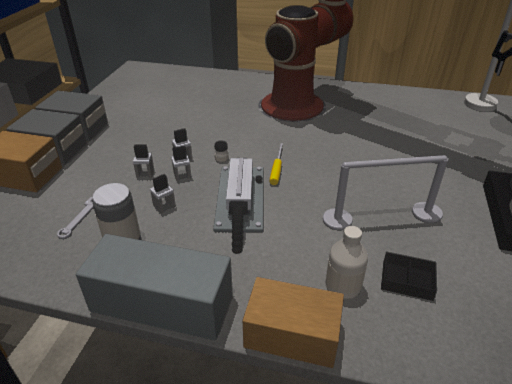

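View pics/side0.png

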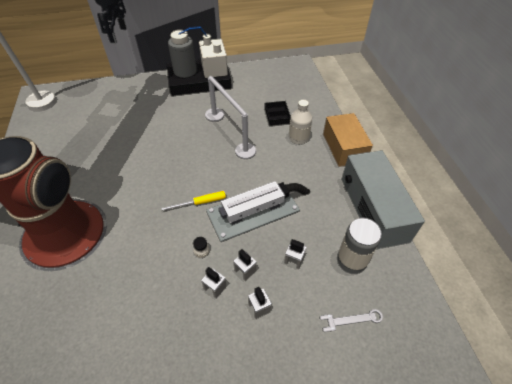

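Candidates for the stone (scene px / side px): A (142,160)/(259,300), B (181,143)/(213,280), C (180,162)/(244,263), D (162,192)/(297,250). Image-left in scene is -y, so A looks farthest right. I'll triangulate all four and crop A.

```bash
cat > h.py <<'E'
import numpy as np,cv2
from scipy.spatial.transform import Rotation as Ro
from station import *
def cam(n):
    c=get_calibration(n);K=np.array([[c["fx"],0,c["cx"]],[0,c["fy"],c["cy"]],[0,0,1]])
    if n=="wrist":
        o=get_obs();T=np.eye(4);T[:3,:3]=Ro.from_rotvec(o["tool_rot"]).as_matrix();T[:3,3]=o["tool_pos"]
        E=np.linalg.inv(T@c["mount"]);return K,E[:3,:3],E[:3,3]
    return K,np.array(c["R"]),np.array(c["t"])
def tri(p,q,A,B):
    P=[C[0]@np.c_[C[1],C[2]] for C in(A,B)]
    X=cv2.triangulatePoints(P[0],P[1],np.array(p,float),np.array(q,float)).ravel();X=X[:3]/X[3]
    return X,np.linalg.norm(proj(A,X)-p),np.linalg.norm(proj(B,X)-q)
def proj(C,X):
    x=C[0]@(C[1]@np.asarray(X)+C[2]);return x[:2]/x[2]
def onz(C,p,z):
    d=C[1].T@np.linalg.inv(C[0])@[p[0],p[1],1];o=-C[1].T@C[2];return o+d*(z-o[2])/d[2]
E
python3 - <<'E'
from h import *
S,D=cam("scene"),cam("side")
for n,p,q in[("A",(142,152),(258,294)),("B",(180,135),(211,273)),("C",(179,154),(243,257)),("D",(160,184),(296,245)),("barL",(343,166),(244,116)),("barR",(445,158),(211,81)),("spineHose",(238,195),(284,187)),("spineNoz",(240,162),(222,206))]:
    r=tri(p,q,S,D);print(n,r[0].round(3),round(r[1],1),round(r[2],1))
s=cv2.imread("pics/scene0.png");d=cv2.imread("pics/side0.png")
a=cv2.resize(s[125:225,120:220],(400,400),interpolation=3);b=cv2.resize(d[230:330,190:290],(400,400),interpolation=3)
cv2.imwrite("pics/crop1.png",np.hstack([a,b]))
E
```

```text
A [ 0.489 -0.318  0.07 ] 0.8 1.4
B [ 0.391 -0.247  0.076] 0.9 1.7
C [ 0.473 -0.218  0.07 ] 1.0 1.6
D [ 0.61  -0.213  0.071] 0.9 1.3
barL [0.555 0.204 0.155] 0.3 0.3
barR [0.478 0.416 0.154] 2.3 2.3
spineHose [ 0.621 -0.021  0.079] 1.9 2.3
spineNoz [ 0.45  -0.054  0.058] 2.8 4.0
```

View pics/crop1.png

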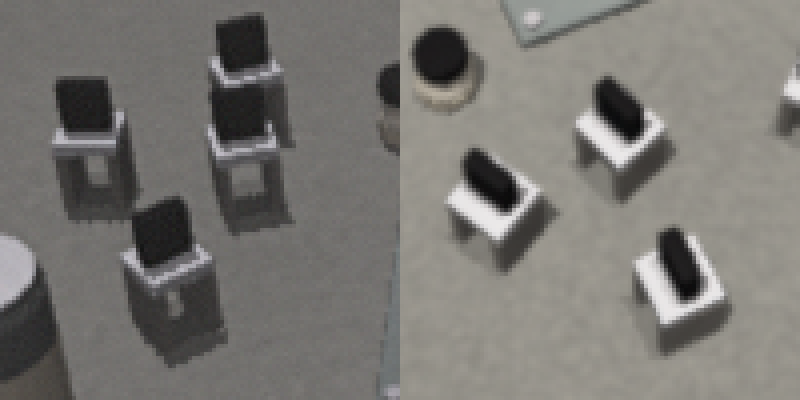

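Crop: A is at left in the scene crop (85,105) and bottom in the side crop (680,265). It is farthest right, at y=-0.318 against -0.25 for the next, so it is the right one. I'll go over the stand and cradle on the way and look with the wrist camera.

```bash
cat >> h.py <<'E'
def go(x,y,z,psi):
    "remaining shift in tool axes (mm) and spin (deg)"
    o=get_obs();M=Ro.from_rotvec(o["tool_rot"]).as_matrix();p=np.degrees(np.arctan2(M[1,0],M[0,0]))
    d=M.T@(np.array([x,y,z])-o["tool_pos"])*1000
    print("psi now",round(p,2),"tool d",d.round(1),"spin",round((p-psi+180)%360-180,2))
E
python3 - <<'E'
from h import *
D=cam("side");S=cam("scene")
a,b=onz(D,(258,288),.091),onz(D,(262.5,304),.091);print("fin",a.round(3),b.round(3),np.degrees(np.arctan2(*(a-b)[1::-1])))
a,b=onz(S,(134,145.5),.091),onz(S,(147.5,145.5),.091);print("fin scene",a.round(3),b.round(3),np.degrees(np.arctan2(*(b-a)[1::-1])))
print(-0.1+0);go(.42,.30,.30,161);go(.42,.0,.30,161)
E
```

```text
fin [ 0.488 -0.31   0.091] [ 0.49  -0.348  0.091] 92.95435082979648
fin scene [ 0.496 -0.336  0.091] [ 0.488 -0.301  0.091] 103.5339290397611
-0.1
psi now 160.99 tool d [-299.4 -204.1  -69.5] spin -0.01
psi now 160.99 tool d [-397.1 -487.7  -69. ] spin -0.01
```

Emit:
servo_tool --pt "1 -37 -25 -9 0" --pt "1 -37 -25 -9 0" --pt "1 -37 -25 -9 0" --pt "1 -37 -25 -9 0" --pt "1 -37 -26 -9 0" --pt "1 -37 -26 -9 0" --pt "1 -37 -26 -8 0" --pt "1 -37 -26 -8 0" --pt "1 0 0 0 0" --pt "1 0 0 0 0"

```text
t: 1.35
tool_pos: [0.4166, 0.3017, 0.3008]
tool_rot: [-0.519, -3.097, 0.0]
contact_force: [-0.1, -0.2, -0.2]
opening: 0.0853
grip_force: 0.0
```

Run:
```python
from h import *
C=cam("wrist");np.save("c1.npy",np.array([*C[0],*C[1],C[2]]));cv2.imwrite("pics/w1.png",get_image("wrist")[:,:,::-1])
go(.42,.0,.30,101);print(get_obs()["tool_pos"])
```

```text
psi now 161.03 tool d [-101.6 -284.4    0.7] spin 60.03
[0.41637773 0.30202284 0.30065535]
```

View pics/w1.png

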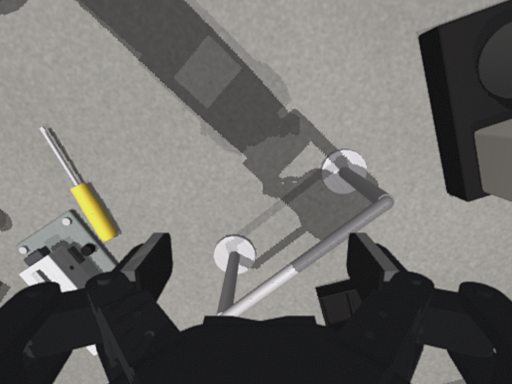

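The bar runs from px (388,202) to (224,315) and the base discs are centred at (345,171) and (235,254). I'll cross-check these against the scene/side triangulation.

```bash
python3 - <<'E'
from h import *
m=np.load("c1.npy",allow_pickle=True) if 0 else None
E
python3 - <<'E'
from h import *
C=cam("wrist");S=cam("scene");D=cam("side")
b1,b2=onz(C,(388,202),.16),onz(C,(224,315),.16);f1,f2=onz(C,(345,171),.004),onz(C,(235,254),.004)
for a,b in((b1,b2),(f1,f2)):print(a.round(4),b.round(4),((a+b)/2).round(4),np.linalg.norm(a-b).round(4),np.degrees(np.arctan2(*(a-b)[1::-1])).round(1))
for n,K,p in(("scene",S,[(338,218),(428,211)]),("side",D,[(245,151),(214,115)])):
    a,b=[onz(K,q,.004) for q in p];print(n,a.round(4),b.round(4),((a+b)/2).round(4),np.linalg.norm(a-b).round(4))
    print("bar reproj",proj(K,b1).round(1),proj(K,b2).round(1))
E
```

```text
[0.4823 0.418  0.16  ] [0.5541 0.2126 0.16  ] [0.5182 0.3153 0.16  ] 0.2176 109.3
[0.4823 0.4187 0.004 ] [0.5592 0.2109 0.004 ] [0.5207 0.3148 0.004 ] 0.2216 110.3
scene [0.5543 0.2099 0.004 ] [0.4765 0.4173 0.004 ] [0.5154 0.3136 0.004 ] 0.2215
bar reproj [445.4 158.7] [347.4 164.2]
side [0.5551 0.2068 0.004 ] [0.4782 0.4112 0.004 ] [0.5166 0.309  0.004 ] 0.2184
bar reproj [210.9  76.9] [243.3 113.2]
```

Emit:
servo_tool --pt "1 -13 -36 0 7.5" --pt "1 -17 -36 0 7.5" --pt "1 -21 -34 0 7.5" --pt "1 -24 -31 0 7.5" --pt "1 -27 -28 0 7.5" --pt "1 -29 -25 0 7.5" --pt "1 -31 -21 0 7.5" --pt "1 -33 -17 0 7.5" --pt "1 0 0 0 0" --pt "1 0 0 0 0"

```text
t: 2.65
tool_pos: [0.3933, -0.005, 0.3011]
tool_rot: [-1.995, -2.426, -0.001]
contact_force: [0.4, -0.9, 0.9]
opening: 0.0854
grip_force: 0.0
```

Run:
```python
from h import *
cv2.imwrite("pics/w2.png",get_image("wrist")[:,:,::-1])
go(.489,-.318,.22,98);print(get_obs()["tool_pos"])
```

```text
psi now 101.15 tool d [-325.8   33.3   80.9] spin 3.15
[ 0.3933303  -0.00483505  0.30111095]
```

View pics/w2.png

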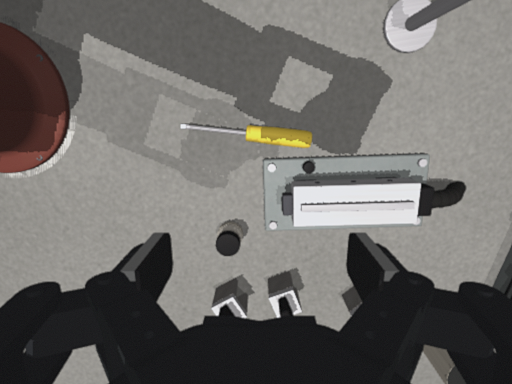

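Cradle: plate corners are about (264,159), (427,153) and (265,231), with screws near (271,168), (423,163), (273,226) and (418,221). The spine runs from (302,208) at the nozzle to (413,204) at the hose on the right. The cap is at (309,167).

Run:
```python
from h import *
C=cam("wrist");S=cam("scene");D=cam("side")
c=[onz(C,p,.013) for p in((271,168),(423,163),(418,221),(273,226))]
print("screws",[q[:2].round(4).tolist() for q in c],"diag mids",((c[0]+c[2])/2).round(4),((c[1]+c[3])/2).round(4),[np.linalg.norm(c[i]-c[i-1]).round(3) for i in range(4)])
e=[onz(C,p,.012) for p in((264,159),(427.5,153),(265,231))]
print("corners",[q[:2].round(4).tolist() for q in e],np.linalg.norm(e[1]-e[0]),np.linalg.norm(e[2]-e[0]),"mid",((e[1]+e[2])/2).round(4),"ang",np.degrees(np.arctan2(*(e[1]-e[0])[1::-1])))
for z in(.073,.088,.103):
    a,b=onz(C,(301.5,208),z),onz(C,(413.5,204.5),z);print(z,a.round(4),b.round(4),((a+b)/2).round(4),np.linalg.norm(a-b).round(4),np.degrees(np.arctan2(*(b-a)[1::-1])).round(2))
im=cv2.imread("pics/w2.png");w=cv2.resize(im[135:245,255:445],(800,463),interpolation=3);cv2.imwrite("pics/cropw2.png",w)
```

```text
screws [[0.415, -0.0185], [0.6361, 0.0329], [0.6595, -0.0566], [0.4371, -0.1091]] diag mids [ 0.5372 -0.0376  0.013 ] [ 0.5366 -0.0381  0.013 ] [np.float64(0.093), np.float64(0.227), np.float64(0.093), np.float64(0.228)]
corners [[0.402, -0.0074], [0.6382, 0.0485], [0.4265, -0.1203]] 0.24265596915141252 0.11558039776415847 mid [ 0.5323 -0.0359  0.012 ] ang 13.306823137742578
0.073 [ 0.4614 -0.053   0.073 ] [ 0.6069 -0.0192  0.073 ] [ 0.5341 -0.0361  0.073 ] 0.1494 13.07
0.088 [ 0.4581 -0.0485  0.088 ] [ 0.5978 -0.016   0.088 ] [ 0.5279 -0.0322  0.088 ] 0.1433 13.07
0.103 [ 0.4549 -0.0439  0.103 ] [ 0.5886 -0.0129  0.103 ] [ 0.5217 -0.0284  0.103 ] 0.1373 13.07
```

View pics/cropw2.png

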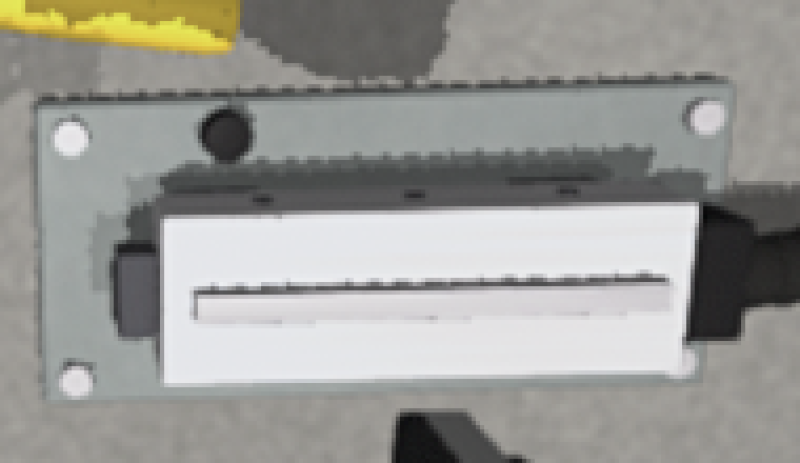

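Screw centres agree on a cradle centre of about (0.537,-0.038), x axis at 13.2°. Spine length and parallax suggest the face is on the low side. Now I'll go above stone A.

Emit:
servo_tool --pt "1 -36 4 11 0" --pt "1 -36 4 11 0" --pt "1 -36 4 11 0" --pt "1 -36 4 11 0" --pt "1 -36 4 11 0" --pt "1 -36 4 11 1" --pt "1 -36 3 11 1" --pt "1 -36 3 11 1" --pt "1 -37 3 11 0" --pt "1 0 0 0 0" --pt "1 0 0 0 0"

```text
t: 4.08
tool_pos: [0.4846, -0.3184, 0.2021]
tool_rot: [-2.058, -2.372, -0.001]
contact_force: [-0.1, -0.7, 0.2]
opening: 0.0853
grip_force: 0.0
```

Run:
```python
from h import *
im=get_image("wrist")[:,:,::-1];cv2.imwrite("pics/w3.png",im);cv2.imwrite("pics/w3c.png",cv2.resize(im[90:290,130:390],(780,600),interpolation=3))
go(.489,-.318,.20,98);print(get_obs()["tool_pos"])
```

```text
psi now 98.11 tool d [-0.3  4.4  2.5] spin 0.11
[ 0.48455554 -0.31832693  0.20250354]
```

View pics/w3c.png

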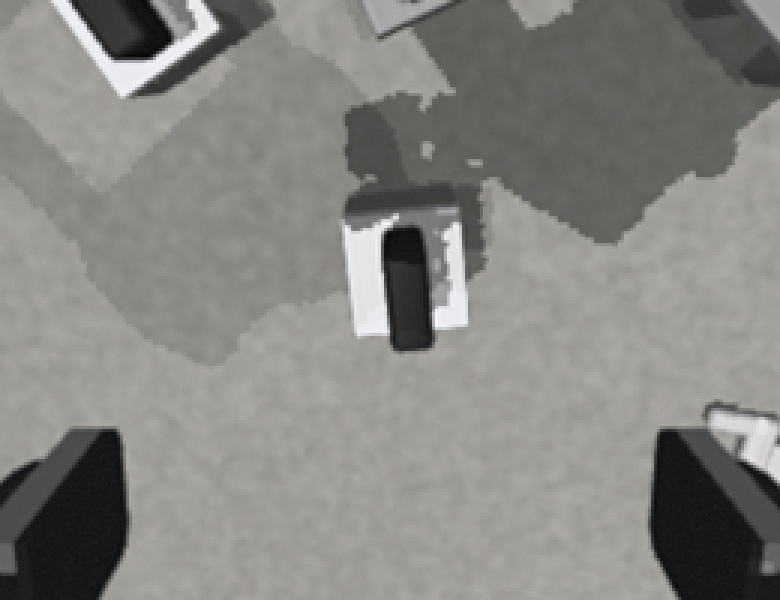

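Stone A is centred in the crop: bridge corners are at crop (345,222), (459,210), (468,325) and (357,336), and the fin top runs from (405,230) to (412,345). It is turned about 5° from the tool.

Run:
```python
from h import *
C=cam("wrist")
f=lambda u,v,z:onz(C,(130+u/3-.33,90+v/3-.33),z)
c=[f(u,v,.055) for u,v in((345,222),(459,210),(468,325),(357,336))]
m=sum(c)/4;print([np.linalg.norm(c[i]-c[i-1]).round(4) for i in range(4)],m.round(4))
for a,b in((0,3),(1,2),):print("y-edge",np.degrees(np.arctan2(*(c[a]-c[b])[1::-1])).round(1))
for a,b in((0,1),(3,2)):print("x-edge",np.degrees(np.arctan2(*(c[b]-c[a])[1::-1])).round(1))
a,b=f(391,345,.091),f(386,262,.085);print("finL",np.degrees(np.arctan2(*(b-a)[1::-1])))
bt=f(412.5,348,.091);print("fin near end",bt.round(4))
go(m[0],m[1],.11,102.5)
```

```text
[np.float64(0.0402), np.float64(0.0383), np.float64(0.0403), np.float64(0.0386)] [ 0.4922 -0.3214  0.055 ]
y-edge 103.4
y-edge 103.8
x-edge 14.2
x-edge 14.1
finL 101.68345669869126
fin near end [ 0.4951 -0.3356  0.091 ]
psi now 98.11 tool d [-4.2  7.1 92.5] spin -4.39
```

Emit:
servo_tool --pt "1 -3 7 20 -5.4" --pt "1 0 0 25 0" --pt "1 0 0 25 0" --pt "1 0 0 25 0" --pt "1 0 0 20 0" --pt "1 0 0 16 0" --pt "1 0 0 11 0" --pt "1 0 0 0 0" --pt "1 0 0 0 0"

```text
t: 5.25
tool_pos: [0.4918, -0.3222, 0.0611]
tool_rot: [1.947, 2.464, -0.0]
contact_force: [0.0, 0.3, -0.0]
opening: 0.0855
grip_force: 0.0
```

Run:
```python
from h import *
go(.492,-.3205,.06,103.5);print(get_obs()["tool_pos"])
```

```text
psi now 103.38 tool d [1.6 0.6 1.1] spin -0.12
[ 0.49176544 -0.3221749   0.06112307]
```

Emit:
servo_tool --pt "0.5 2 0 1 0" --pt "0 0 0 0 0" --pt "0 0 0 0 0" --pt "0 0 0 0 0" --pt "0 0 0 0 0" --pt "0 0 0 0 0" --pt "0 0 0 0 0" --force 70

```text
t: 6.12
tool_pos: [0.4909, -0.3199, 0.0596]
tool_rot: [1.947, 2.465, -0.0]
contact_force: [-0.8, -0.6, 2.2]
opening: 0.0133
grip_force: 68.8
```

Emit:
servo_tool --pt "0 0 0 0 0" --pt "0 0 0 -5 0" --pt "0 0 0 -15 0" --pt "0 0 0 -30 0" --pt "0 0 0 -30 0" --pt "0 0 0 -30 0" --pt "0 0 0 -20 0" --pt "0 0 0 0 0" --pt "0 0 0 0 0"

```text
t: 7.25
tool_pos: [0.4902, -0.3192, 0.1878]
tool_rot: [-1.946, -2.463, -0.0]
contact_force: [0.1, -0.2, -4.0]
opening: 0.0127
grip_force: 68.6
```

Run:
```python
from h import *
o=get_obs();print(o["tool_pos"],o["contact_force"],o["wrist_torque"],o["grip_force"],o["opening"])
c,s=np.cos(np.radians(13.2)),np.sin(np.radians(13.2))
go(.5365+.055*c,-.0375+.055*s,.19,103.2)
```

```text
[ 0.49016401 -0.31922069  0.18781209] [ 0.10895902 -0.17749739 -4.02659527] [-0.02822976  0.02927197 -0.01082685] 68.55177998542786 0.012703722743852262
psi now 103.39 tool d [263.2 165.3  -1.9] spin 0.19
```

Emit:
servo_tool --pt "0 15 9 0 0" --pt "0 26 16 0 0" --pt "0 27 17 0 0" --pt "0 28 18 0 0" --pt "0 28 18 0 0" --pt "0 28 18 0 0" --pt "0 28 18 0 0" --pt "0 28 17 0 0" --pt "0 26 16 0 0" --pt "0 20 12 0 0" --pt "0 9 6 0 0.2" --pt "0 0 0 0 0"

```text
t: 8.75
tool_pos: [0.59, -0.025, 0.1885]
tool_rot: [-1.949, -2.462, 0.001]
contact_force: [-0.7, 0.0, -4.0]
opening: 0.013
grip_force: 68.4
```

Run:
```python
from h import *
c,s=np.cos(np.radians(13.2)),np.sin(np.radians(13.2))
go(.5365+.055*c,-.0375+.055*s,.16,103.2)
a=get_image("side")[:,:,::-1];b=get_image("scene")[:,:,::-1]
cv2.imwrite("pics/s4.png",np.hstack([cv2.resize(a[130:250,200:320],(400,400),interpolation=3),cv2.resize(b[120:240,180:300],(400,400),interpolation=3)]))
print(get_obs()["contact_force"],get_obs()["tool_pos"])
```

```text
psi now 103.26 tool d [ 0.   0.  28.5] spin 0.06
[ 0.39753863 -0.13986913 -3.37964307] [ 0.59006035 -0.0260844   0.18886973]
```

View pics/s4.png

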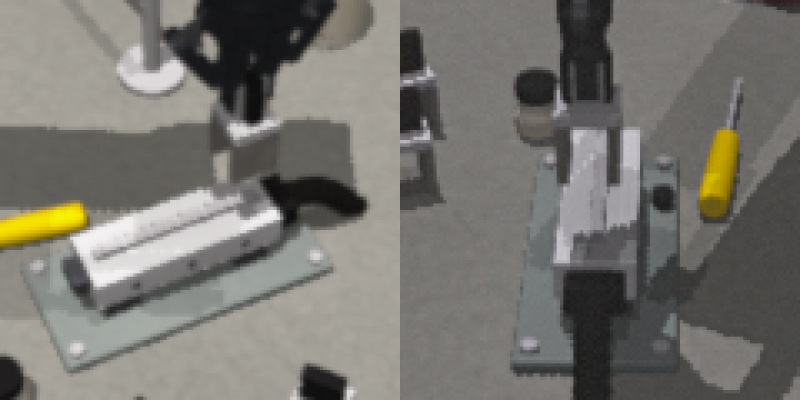

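The stone hangs square above the hose end and clear. I'll estimate the head-top height from the w2 image to shorten the touch search, then step down.

Run:
```python
from h import *
from scipy.optimize import least_squares
c=get_calibration("wrist");K=np.array([[c["fx"],0,c["cx"]],[0,c["fy"],c["cy"]],[0,0,1]])
T=np.eye(4);T[:3,:3]=Ro.from_rotvec([-1.995,-2.426,-.001]).as_matrix();T[:3,3]=[.39333,-.00484,.30111]
E=np.linalg.inv(T@c["mount"]);C=(K,E[:3,:3],E[:3,3])
f=lambda u,v:np.array([255+u/4.21-.38,135+v/4.21-.38])
P=[((-85,29,0),f(160,217)),((85,29,0),f(702,202)),((-85,-29,0),f(162,384)),((-75,-5,8),f(194,320)),((75,-5,8),f(668,308)),((75,5,8),f(668,283)),((-75,5,8),f(195,294))]
def r(p):
    R=Ro.from_euler("ZY",[p[3],p[4]]).as_matrix()
    return np.concatenate([proj(C,R@np.array(a)/1000+p[:3])-b for a,b in P])
s=least_squares(r,[.537,-.038,.07,.23,0]);print(s.x.round(4),np.abs(s.fun).max())
J=s.jac;print(np.sqrt(np.diag(np.linalg.inv(J.T@J)))*.5)
```

```text
[ 0.5352 -0.0376  0.0608  0.238  -0.052 ] 0.7949792062298116
[0.00086404 0.00075449 0.00261442 0.00927014 0.02670098]
```

Emit:
servo_tool --pt "0 0 0 8 0" --pt "0 0 0 10 0" --pt "0 0 0 8 0" --pt "0 0 0 4 0" --pt "0 0 0 0 0"

```text
t: 9.48
tool_pos: [0.5901, -0.0257, 0.1587]
tool_rot: [-1.951, -2.461, 0.001]
contact_force: [0.6, 0.1, -2.8]
opening: 0.0131
grip_force: 68.5
```

Emit:
servo_tool --pt "0 0 0 3 0" --pt "0 0 0 3 0" --pt "0 0 0 2 0" --pt "0 0 0 0 0"

```text
t: 9.98
tool_pos: [0.5903, -0.0256, 0.151]
tool_rot: [-1.951, -2.462, 0.0]
contact_force: [0.1, -0.1, -4.2]
opening: 0.013
grip_force: 68.5
```

Emit:
servo_tool --pt "0 0 0 2 0" --pt "0 0 0 2 0" --pt "0 0 0 1 0" --pt "0 0 0 0 0"

```text
t: 10.48
tool_pos: [0.5903, -0.0257, 0.1461]
tool_rot: [-1.951, -2.462, 0.0]
contact_force: [0.4, -0.4, -2.5]
opening: 0.0126
grip_force: 68.5
```

Emit:
servo_tool --pt "0 0 0 2 0" --pt "0 0 0 2 0" --pt "0 0 0 0 0"

```text
t: 10.85
tool_pos: [0.5902, -0.0257, 0.142]
tool_rot: [-1.951, -2.461, 0.0]
contact_force: [0.0, 0.6, -3.4]
opening: 0.0129
grip_force: 68.5
```

Emit:
servo_tool --pt "0 0 0 2 0" --pt "0 0 0 2 0" --pt "0 0 0 0 0"

```text
t: 11.22
tool_pos: [0.5902, -0.0257, 0.138]
tool_rot: [-1.951, -2.462, 0.0]
contact_force: [-0.7, 0.2, -4.5]
opening: 0.013
grip_force: 68.5
```

Emit:
servo_tool --pt "0 0 0 1 0" --pt "0 0 0 1 0" --pt "0 0 0 1 0" --pt "0 0 0 0 0"

```text
t: 11.72
tool_pos: [0.5904, -0.0257, 0.1352]
tool_rot: [-1.951, -2.462, 0.0]
contact_force: [0.2, -0.1, -3.4]
opening: 0.013
grip_force: 68.5
```

Emit:
servo_tool --pt "0 0 0 1 0" --pt "0 0 0 1 0" --pt "0 0 0 1 0" --pt "0 0 0 0 0"

```text
t: 12.22
tool_pos: [0.5903, -0.0257, 0.1321]
tool_rot: [-1.951, -2.462, 0.0]
contact_force: [-0.8, 1.3, -4.6]
opening: 0.0129
grip_force: 68.5
```

Emit:
servo_tool --pt "0 0 0 1 0" --pt "0 0 0 1 0" --pt "0 0 0 1 0" --pt "0 0 0 0 0"

```text
t: 12.72
tool_pos: [0.5903, -0.0257, 0.1291]
tool_rot: [-1.951, -2.462, 0.0]
contact_force: [-0.0, -1.1, -3.3]
opening: 0.0131
grip_force: 68.5
```

Emit:
servo_tool --pt "0 0 0 1 0" --pt "0 0 0 1 0" --pt "0 0 0 0 0"

```text
t: 13.1
tool_pos: [0.5905, -0.0257, 0.1274]
tool_rot: [1.952, 2.462, 0.0]
contact_force: [0.4, -1.0, -3.1]
opening: 0.0129
grip_force: 68.6
```

Emit:
servo_tool --pt "0 0 0 1 0" --pt "0 0 0 1 0" --pt "0 0 0 0 0"

```text
t: 13.48
tool_pos: [0.5908, -0.0257, 0.126]
tool_rot: [1.951, 2.461, 0.001]
contact_force: [-0.5, 0.5, 1.1]
opening: 0.0131
grip_force: 69.0
```

Emit:
servo_tool --pt "0 0 0 1 0" --pt "0 0 0 0 0" --pt "0 0 0 0 0"

```text
t: 13.85
tool_pos: [0.5909, -0.0257, 0.1251]
tool_rot: [1.951, 2.461, 0.001]
contact_force: [-0.0, 0.1, 4.4]
opening: 0.0129
grip_force: 69.5
```

Run:
```python
from h import *
o=get_obs();print(o["tool_pos"],o["contact_force"],o["wrist_torque"])
c,s=np.cos(.2304),np.sin(.2304);d=o["tool_pos"][:2]-[.5365,-.0375];print("cradle xy",d@[c,s],d@[-s,c])
go(.5365-.055*c,-.0375-.055*s,.126,103.2)
```

```text
[ 0.59093168 -0.02573496  0.12507761] [-0.02500367  0.09617684  4.35838038] [ 0.1352734   0.17556766 -0.02448748]
cradle xy 0.05568007316323089 -0.0009762446422331896
psi now 103.19 tool d [   1.  -110.7   -1.1] spin -0.01
```

Emit:
servo_tool --pt "0 0 -1 0 0" --pt "0 0 -1 0 0" --pt "0 0 -1 0 0" --pt "0 0 -1 0 0" --pt "0 0 -1 0 0" --pt "0 0 -1 0 0" --pt "0 0 -1 0 0" --pt "0 0 -1 0 0"

```text
t: 14.85
tool_pos: [0.5835, -0.0277, 0.1251]
tool_rot: [1.95, 2.46, 0.002]
contact_force: [4.3, 0.8, 5.1]
opening: 0.013
grip_force: 69.7
```

Emit:
servo_tool --pt "0 0 -1 0 0" --pt "0 0 -1 0 0" --pt "0 0 -1 0 0" --pt "0 0 -1 0 0" --pt "0 0 -1 0 0" --pt "0 0 -1 0 0" --pt "0 0 -1 0 0" --pt "0 0 -1 0 0"

```text
t: 15.85
tool_pos: [0.5758, -0.0295, 0.1251]
tool_rot: [1.95, 2.46, 0.002]
contact_force: [4.1, 1.5, 4.4]
opening: 0.0133
grip_force: 69.7
```

Emit:
servo_tool --pt "0 0 -1 0 0" --pt "0 0 -1 0 0" --pt "0 0 -1 0 0" --pt "0 0 -1 0 0" --pt "0 0 -1 0 0" --pt "0 0 -1 0 0" --pt "0 0 -1 0 0" --pt "0 0 -1 0 0"

```text
t: 16.85
tool_pos: [0.568, -0.0314, 0.1251]
tool_rot: [1.95, 2.46, 0.002]
contact_force: [3.7, 0.0, 5.9]
opening: 0.0132
grip_force: 69.7
```

Emit:
servo_tool --pt "0 0 -1 0 0" --pt "0 0 -1 0 0" --pt "0 0 -1 0 0" --pt "0 0 -1 0 0" --pt "0 0 -1 0 0" --pt "0 0 -1 0 0" --pt "0 0 -1 0 0" --pt "0 0 -1 0 0"

```text
t: 17.85
tool_pos: [0.5602, -0.0332, 0.1251]
tool_rot: [1.95, 2.46, 0.003]
contact_force: [5.0, 1.2, 5.9]
opening: 0.0126
grip_force: 69.7
```

Emit:
servo_tool --pt "0 0 -1 -0.1 0" --pt "0 0 -1 -0.1 0" --pt "0 0 -1 -0.1 0" --pt "0 0 -1 0 0" --pt "0 0 -1 0 0" --pt "0 0 -1 -0.1 0" --pt "0 0 -1 0 0" --pt "0 0 -1 0 0" --pt "0 0 -1 0 0" --pt "0 0 -1 0 0"

```text
t: 19.1
tool_pos: [0.55, -0.0354, 0.1251]
tool_rot: [1.951, 2.461, 0.001]
contact_force: [4.2, 0.5, 6.2]
opening: 0.013
grip_force: 69.6
```

Emit:
servo_tool --pt "0 0 -1 -0.2 0" --pt "0 0 -1 -0.2 0" --pt "0 0 -1 -0.1 0" --pt "0 0 -1 0 0" --pt "0 0 -1 -0.1 0" --pt "0 0 -1 0 0" --pt "0 0 -1 0 0" --pt "0 0 -1 -0.1 0" --pt "0 0 -1 0 0" --pt "0 0 -1 0 0"

```text
t: 20.35
tool_pos: [0.5396, -0.0376, 0.1253]
tool_rot: [-1.951, -2.462, 0.0]
contact_force: [3.4, 1.2, 4.8]
opening: 0.013
grip_force: 69.6
```

Run:
```python
from h import *
o=get_obs();print(o["tool_pos"],o["contact_force"])
c,s=np.cos(.2304),np.sin(.2304);d=o["tool_pos"][:2]-[.5365,-.0375];print("cradle xy",d@[c,s],d@[-s,c])
```

```text
[ 0.53962469 -0.03756087  0.12531056] [3.36129508 1.16907995 4.76061337]
cradle xy 0.003028217234642673 -0.0007728388072713042
```

Emit:
servo_tool --pt "0 0 -1 0 0" --pt "0 0 -1 -0.1 0" --pt "0 0 -1 0 0" --pt "0 0 -1 0 0" --pt "0 0 -1 -0.1 0" --pt "0 0 -1 0 0" --pt "0 0 -1 0 0" --pt "0 0 -1 -0.1 0" --pt "0 0 -1 0 0" --pt "0 0 -1 0 0"

```text
t: 21.6
tool_pos: [0.5298, -0.0399, 0.1255]
tool_rot: [-1.951, -2.462, 0.0]
contact_force: [3.3, 0.3, 2.7]
opening: 0.0132
grip_force: 69.4
```

Emit:
servo_tool --pt "0 0 -1 0.1 0" --pt "0 0 -1 0 0" --pt "0 0 -1 0 0" --pt "0 0 -1 0 0" --pt "0 0 -1 0 0" --pt "0 0 -1 0 0" --pt "0 0 -1 0 0" --pt "0 0 -1 0 0"

```text
t: 22.6
tool_pos: [0.5221, -0.0417, 0.1255]
tool_rot: [-1.952, -2.462, 0.0]
contact_force: [2.9, 0.3, 2.5]
opening: 0.013
grip_force: 69.3
```

Emit:
servo_tool --pt "0 0 -1 0.2 0" --pt "0 0 -1 0.2 0" --pt "0 0 -1 0.1 0" --pt "0 0 -1 0 0" --pt "0 0 -1 0 0" --pt "0 0 -1 0 0" --pt "0 0 -1 0 0" --pt "0 0 -1 0 0"

```text
t: 23.6
tool_pos: [0.5145, -0.0435, 0.1252]
tool_rot: [1.951, 2.462, 0.0]
contact_force: [3.2, 0.2, 3.4]
opening: 0.0128
grip_force: 69.4
```

Emit:
servo_tool --pt "0 0 -1 0.1 0" --pt "0 0 -1 0.1 0" --pt "0 0 -1 0.1 0" --pt "0 0 -1 0 0" --pt "0 0 -1 0 0" --pt "0 0 -1 0 0" --pt "0 0 -1 0 0" --pt "0 0 -1 0 0" --pt "0 0 -1 0 0" --pt "0 0 -1 0 0"

```text
t: 24.85
tool_pos: [0.5047, -0.0458, 0.1248]
tool_rot: [1.952, 2.462, 0.0]
contact_force: [4.2, 1.3, 5.2]
opening: 0.0131
grip_force: 69.5
```

Emit:
servo_tool --pt "0 0 -1 0 0" --pt "0 0 -1 0 0" --pt "0 0 -1 0 0" --pt "0 0 -1 0 0" --pt "0 0 -1 0 0" --pt "0 0 -1 0 0" --pt "0 0 -1 0 0" --pt "0 0 -1 0 0" --pt "0 0 -1 0 0" --pt "0 0 -1 0 0"

```text
t: 26.1
tool_pos: [0.4948, -0.0481, 0.1247]
tool_rot: [-1.951, -2.462, 0.0]
contact_force: [4.0, -0.2, 4.1]
opening: 0.0132
grip_force: 69.5
```

Run:
```python
from h import *
o=get_obs();print(o["tool_pos"],o["contact_force"])
c,s=np.cos(.2304),np.sin(.2304);d=o["tool_pos"][:2]-[.5365,-.0375];print("cradle xy",d@[c,s],d@[-s,c])
```

```text
[ 0.49483258 -0.04807691  0.1247111 ] [ 3.96485485 -0.19703716  4.14604488]
cradle xy -0.04298178361999743 -0.000781953305384428
```

Emit:
servo_tool --pt "0 0 -1 0 0" --pt "0 0 -1 0 0" --pt "0 0 -1 0 0" --pt "0 0 -1 0 0" --pt "0 0 -1 0 0" --pt "0 0 -1 0 0" --pt "0 0 -1 0 0" --pt "0 0 -1 0 0" --pt "0 0 -1 0 0" --pt "0 0 -1 0 0" --pt "0 0 -1 0 0" --pt "0 0 -1 0 0"

```text
t: 27.6
tool_pos: [0.4832, -0.0508, 0.1247]
tool_rot: [-1.951, -2.462, 0.0]
contact_force: [1.8, 0.9, 2.5]
opening: 0.0129
grip_force: 69.4
```

Emit:
servo_tool --pt "0 0 -1 0 0" --pt "0 0 -1 0 0" --pt "0 0 0 0 0" --pt "0 0 0 0 0" --pt "0 0 0 0 0"

```text
t: 28.22
tool_pos: [0.4812, -0.0513, 0.1247]
tool_rot: [-1.951, -2.462, 0.001]
contact_force: [2.3, 1.1, 1.2]
opening: 0.0132
grip_force: 69.4
```

Emit:
servo_tool --pt "0 0 0 0.4 0" --pt "0 0 0 0.3 0" --pt "0 0 0 0 0" --pt "0 0 0 0 0" --pt "0 0 0 0 0"

```text
t: 28.85
tool_pos: [0.4813, -0.0513, 0.1242]
tool_rot: [-1.951, -2.462, 0.0]
contact_force: [-1.3, 0.2, 4.8]
opening: 0.0129
grip_force: 69.7
```

Emit:
servo_tool --pt "0 0 0 -3 0" --pt "0 0 0 -10 0" --pt "0 0 0 -25 0" --pt "0 0 0 -35 0" --pt "0 0 0 -35 0" --pt "0 0 0 -30 0" --pt "0 0 0 -15 0" --pt "0 0 0 0 0"

```text
t: 29.85
tool_pos: [0.4814, -0.0513, 0.2774]
tool_rot: [1.951, 2.461, 0.0]
contact_force: [-0.0, -0.3, -3.9]
opening: 0.0128
grip_force: 68.7
```

Run:
```python
from h import *
o=get_obs();print(o["tool_pos"],o["contact_force"])
go(.5175,.313,.278,20);go(.5175,.313,.278,200)
```

```text
[ 0.48140463 -0.05132594  0.27737176] [-0.00470727 -0.3064428  -3.89591222]
psi now 103.19 tool d [346.5 118.3  -0.7] spin 83.19
psi now 103.19 tool d [346.5 118.3  -0.7] spin -96.81
```

Emit:
servo_tool --pt "0 0 0 0 5" --pt "0 0 0 0 10" --pt "0 0 0 0 10" --pt "0 0 0 0 10" --pt "0 0 0 0 10" --pt "0 0 0 0 10" --pt "0 0 0 0 10" --pt "0 0 0 0 10" --pt "0 0 0 0 8" --pt "0 0 0 0 0.2" --pt "0 0 0 0 0"

```text
t: 31.22
tool_pos: [0.4809, -0.0511, 0.2758]
tool_rot: [-3.093, -0.548, 0.003]
contact_force: [-0.2, 0.5, -3.7]
opening: 0.0127
grip_force: 68.6
```

Emit:
servo_tool --pt "0 10 -20 0 0" --pt "0 16 -33 0 0" --pt "0 18 -38 0 0" --pt "0 18 -38 0 0" --pt "0 18 -38 0 0" --pt "0 18 -38 0 0" --pt "0 18 -38 0 0" --pt "0 16 -34 0 0" --pt "0 14 -29 0 0" --pt "0 8 -17 0 0" --pt "0 4 -7 0 0" --pt "0 0 0 0 0"

```text
t: 32.72
tool_pos: [0.5171, 0.3125, 0.2769]
tool_rot: [3.093, 0.545, -0.001]
contact_force: [0.2, 0.3, -4.2]
opening: 0.0128
grip_force: 68.9
```

Run:
```python
from h import *
o=get_obs();print(o["tool_pos"],o["contact_force"])
go(.5175,.313,.21,20)
a=get_image("side")[:,:,::-1];b=get_image("scene")[:,:,::-1];w=get_image("wrist")[:,:,::-1]
for n,i in(("a5",a),("b5",b),("w5",w)):cv2.imwrite(f"pics/{n}.png",i)
cv2.imwrite("pics/v5.png",np.vstack([np.hstack([cv2.resize(a[50:170,170:290],(300,300),interpolation=3),cv2.resize(b[80:240,320:480],(300,300),interpolation=3)]),cv2.resize(w[130:280,110:410],(600,300),interpolation=3)]))
```

```text
[0.51713299 0.31251421 0.27690118] [ 0.16600719  0.29058103 -4.19048149]
psi now 20.0 tool d [ 0.5 -0.4 66.9] spin 0.0
```

View pics/v5.png

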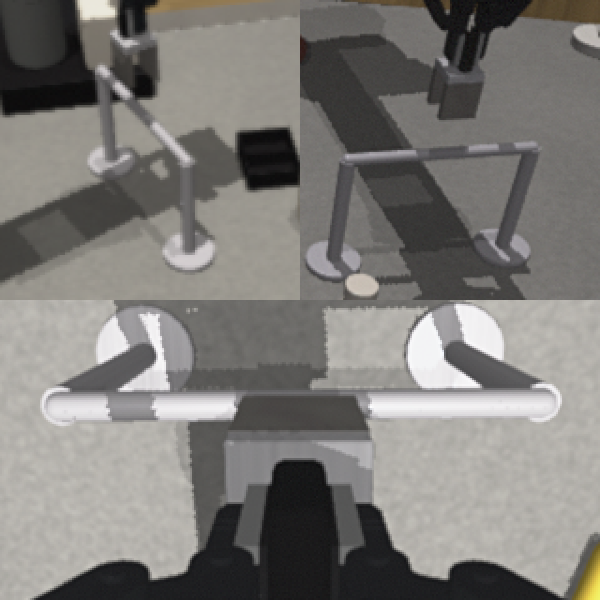

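The wrist view shows the bar level in the image from px (140,182) to (381,181), parallel to the stone. I'll check its position.

Run:
```python
from h import *
C=cam("wrist")
a,b=onz(C,(139.7,181.8),.162),onz(C,(381.2,181.3),.162);m=(a+b)/2;print(a.round(4),b.round(4),m.round(4),np.linalg.norm(a-b),np.degrees(np.arctan2(*(a-b)[1::-1])))
go(m[0],m[1],.21,20)
```

```text
[0.4838 0.4147 0.162 ] [0.559  0.2089 0.162 ] [0.5214 0.3118 0.162 ] 0.21904269583844618 110.09762316264211
psi now 19.93 tool d [ 3.9  1.6 67.2] spin -0.07
```

Emit:
servo_tool --pt "0 2 0 10 0" --pt "0 0 0 20 0" --pt "0 0 0 12 0" --pt "0 0 0 5 0" --pt "0 0 0 4 0" --pt "0 0 0 4 0" --pt "0 0 0 4 0" --pt "0 0 0 4 0" --pt "0 0 0 0 0"

```text
t: 34.0
tool_pos: [0.5187, 0.3135, 0.2136]
tool_rot: [3.094, 0.545, -0.001]
contact_force: [0.0, 0.3, -3.4]
opening: 0.0129
grip_force: 68.8
```

Emit:
servo_tool --pt "0 0 0 5 0" --pt "0 0 0 5 0" --pt "0 0 0 5 0" --pt "0 0 0 5 0" --pt "0 0 0 4 0" --pt "0 0 0 0 0"

```text
t: 34.75
tool_pos: [0.5187, 0.3135, 0.1895]
tool_rot: [3.094, 0.545, -0.001]
contact_force: [-0.2, -0.1, -3.2]
opening: 0.0129
grip_force: 68.8
```

Emit:
servo_tool --pt "0 0 0 2 0" --pt "0 0 0 2 0" --pt "0 0 0 1 0" --pt "0 0 0 1 0" --pt "0 0 0 1 0" --pt "0 0 0 0 0"

```text
t: 35.5
tool_pos: [0.5189, 0.3135, 0.183]
tool_rot: [3.094, 0.545, -0.0]
contact_force: [0.1, 0.1, -3.5]
opening: 0.013
grip_force: 68.8
```

Emit:
servo_tool --pt "0 0 0 0.5 0" --pt "0 0 0 0.5 0" --pt "0 0 0 0 0"

```text
t: 35.88
tool_pos: [0.5189, 0.3135, 0.182]
tool_rot: [3.094, 0.545, -0.0]
contact_force: [-0.1, 0.3, -2.5]
opening: 0.0129
grip_force: 68.8
```

Emit:
servo_tool --pt "0 0 0 0.5 0" --pt "0 0 0 0.5 0" --pt "0 0 0 0 0"

```text
t: 36.25
tool_pos: [0.519, 0.3136, 0.1816]
tool_rot: [-3.094, -0.545, -0.0]
contact_force: [-1.2, 0.1, -2.6]
opening: 0.0128
grip_force: 69.2
```

Emit:
servo_tool --pt "0 0 0 0.5 0" --pt "0 0 0 0.3 0" --pt "0 0 0 0 0" --pt "0 0 0 0 0"

```text
t: 36.75
tool_pos: [0.5191, 0.3136, 0.1814]
tool_rot: [-3.094, -0.545, -0.001]
contact_force: [-3.4, -1.3, 5.5]
opening: 0.0129
grip_force: 70.2
```

Run:
```python
from h import *
o=get_obs();print(o["tool_pos"],o["contact_force"])
a=get_image("side")[:,:,::-1];b=get_image("scene")[:,:,::-1]
cv2.imwrite("pics/v6.png",np.hstack([cv2.resize(a[50:150,180:280],(400,400),interpolation=3),cv2.resize(b[120:220,340:440],(400,400),interpolation=3)]))
```

```text
[0.51906691 0.31362718 0.18144889] [-3.40152894 -1.32899298  5.53807544]
```

View pics/v6.png

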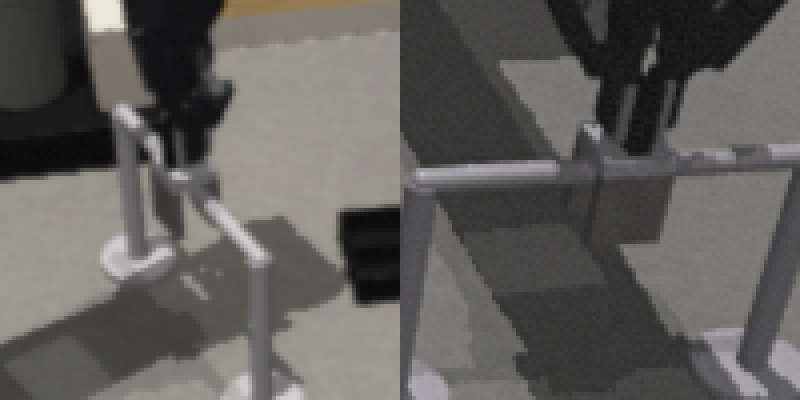

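The stone is astride the bar near its middle and the bar carries it. I'll ease the preload, open, and rise.

Emit:
servo_tool --pt "0 0 0 -0.4 0" --pt "0 0 0 0 0" --pt "0 0 0 0 0"

```text
t: 37.22
tool_pos: [0.5191, 0.3136, 0.1815]
tool_rot: [-3.094, -0.545, -0.001]
contact_force: [-3.9, -1.0, 5.8]
opening: 0.0132
grip_force: 70.2
```

Emit:
servo_tool --pt "0.15 0 0 0 0" --pt "0.25 0 0 0 0" --pt "0.4 0 0 0 0" --pt "0.6 0 0 0 0" --pt "0.6 0 0 0 0" --pt "0.6 0 0 0 0" --force 20

```text
t: 37.98
tool_pos: [0.519, 0.3136, 0.1806]
tool_rot: [-3.094, -0.545, -0.0]
contact_force: [0.4, 0.4, 0.1]
opening: 0.0513
grip_force: 0.0
```

Emit:
servo_tool --pt "0.6 0 0 -5 0" --pt "0.6 0 0 -15 0" --pt "0.6 0 0 -25 0" --pt "0.6 0 0 -30 0" --pt "0.6 0 0 -30 0" --pt "0.6 0 0 -15 0" --pt "0.6 0 0 0 0" --pt "0.6 0 0 0 0" --pt "0.6 0 0 0 0" --pt "0.6 0 0 0 0"

```text
t: 39.22
tool_pos: [0.5186, 0.3134, 0.2995]
tool_rot: [3.093, 0.545, -0.003]
contact_force: [0.6, 0.6, 0.6]
opening: 0.051
grip_force: 0.0
```

Run:
```python
from h import *
C=cam("wrist");S=cam("scene")
o=get_obs();print(o["tool_pos"],o["contact_force"],o["opening"],o["t"])
w=get_image("wrist")[:,:,::-1];cv2.imwrite("pics/w7.png",w)
# fin blob in the wrist image near its expected place; compare two frames for swing
g0=cv2.cvtColor(get_image("scene"),6)[120:220,340:440].astype(int)
g1=cv2.cvtColor(get_image("scene"),6)[120:220,340:440].astype(int)
print("frame diff",np.abs(g0-g1).max())
p=proj(C,[.519,.3135,.213]);q=proj(C,[.519,.3135,.177]);print("fin top/bridge top expected",p,q)
g=cv2.cvtColor(w,6);print(g[int(p[1])-40:int(p[1])+60:6,int(p[0])-72:int(p[0])+73:9])
```

```text
[0.51859179 0.31337987 0.29950929] [0.60516506 0.57826554 0.60319499] 0.05101787114921615 39.225
frame diff 30
fin top/bridge top expected [258.69927116 193.75400873] [258.75944914 183.10835732]
[[ 88 156 151 104 106  98  84  71  71  74  69 168 173 173 241 241  78]
 [ 86 231 148 104 105 100  88  78  78  76  76 168 171 170 238 241 153]
 [220 214 114  84  84  81 243 233 166 242 164 149 150 141 132 234 231]
 [181 194 159  88  91  90 243 174  20 215 164 114 122 118 112 139 138]
 [145 217 219 219 220 221 237 248  23 165 162 157 227 228 228 228 228]
 [131 224 195 180 118 103 238 202  52  98 163 100 193 210 209 208 208]
 [170 169 155  83  83  85 127 131  50  62 132 151 174 172 174 169 167]
 [173 169 146  84  84  85 129 131  51  68 127 163 176 167 176 168 168]
 [173 170 151  86  84  88 129 130  48  67 126 166 169 169 169 172 168]
 [174 169 146  82  87  85  84  86  24  52 147 178 170 167 171 169 170]
 [174 179 153  85  85  86  84  86  24  54 146 168 175 167 166 169 169]
 [172 172 171  85  85  83  87  89  82  89 151 171 174 169 174 175 169]
 [174  98  76  86 109 109 106 110 108 110 151 174 162 170  51  88 170]
 [177  83  26  84 100 105 110 108 104 105 154 173 165 168  23  82 170]
 [ 32  83  25  86  87 107 108 107 108 106 152 168 174 179  21  85  81]
 [ 83  73  25  83  89 106 108 106 107 108 145 173 175 170  24  27  82]
 [ 82  26  26  83  84 111 106 103 107 107 147 171 169 172  24  25  83]]
```

Emit:
servo_tool --pt "0.6 0 0 0 0" --pt "0.6 0 0 0 0" --pt "0.6 0 0 0 0" --pt "0.6 0 0 0 0" --pt "0.6 0 0 0 0" --pt "0.6 0 0 0 0" --pt "0.6 0 0 0 0" --pt "0.6 0 0 0 0" --pt "0.6 0 0 0 0" --pt "0.6 0 0 0 0"

```text
t: 40.62
tool_pos: [0.5189, 0.3136, 0.3007]
tool_rot: [3.094, 0.545, -0.0]
contact_force: [-0.5, 0.7, -0.6]
opening: 0.051
grip_force: 0.0
```

Run:
```python
from h import *
C=cam("wrist")
G=[cv2.cvtColor(get_image("wrist"),cv2.COLOR_RGB2GRAY) for _ in range(3)]
print("diff",[int((np.abs(G[i].astype(int)-G[0])>40)[140:260,200:320].sum()) for i in(1,2)])
m=(G[2]<70).astype(np.uint8);m[:,:225]=0;m[:,295:]=0;m[:155]=0;m[235:]=0
n,l,s,c=cv2.connectedComponentsWithStats(m);k=1+s[1:,4].argmax();print("fin bbox",s[k],c[k].round(1))
u=np.radians(110.1);X=np.array([np.cos(u),np.sin(u),0]);Y=np.array([-X[1],X[0],0])
for roll in(-.25,-.15,0,.15,.25):
  for off in(-.006,0,.006):
    R=Ro.from_rotvec(X*roll).as_matrix();o=np.array([.5190,.3136,.167])+Y*0
    q=np.array([proj(C,o+R@(X*a*.007+Y*(b*.017+off)+[0,0,z])) for a in(-1,1) for b in(-1,1) for z in(.010,.046)])
    print(roll,off,q.min(0).round(),q.max(0).round())
```

```text
diff [0, 0]
fin bbox [251 169  17  48 747] [259.  192.7]
-0.25 -0.006 [250. 164.] [267. 217.]
-0.25 0 [250. 170.] [267. 223.]
-0.25 0.006 [250. 175.] [267. 229.]
-0.15 -0.006 [250. 162.] [267. 214.]
-0.15 0 [250. 168.] [267. 220.]
-0.15 0.006 [250. 174.] [267. 226.]
0 -0.006 [250. 159.] [267. 207.]
0 0 [250. 166.] [267. 214.]
0 0.006 [250. 172.] [267. 220.]
0.15 -0.006 [250. 157.] [267. 199.]
0.15 0 [250. 164.] [267. 206.]
0.15 0.006 [250. 170.] [267. 213.]
0.25 -0.006 [250. 152.] [267. 194.]
0.25 0 [250. 159.] [267. 201.]
0.25 0.006 [250. 166.] [267. 208.]
```

The fin spans 48 rows, exactly what the upright model gives with about 3 mm of offset. It is still between frames and nothing is touched, so I'll hand in.

```bash
python3 -c "from station import *;print(finish_job())"
```

```text
the job is handed in; nothing more can be done
None
```

The stone was drawn along the whole spine at an estimated 5–10 N and now hangs still and upright astride the bar near its middle; the job is handed in, and `finish_job()` returned no verdict.

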